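# Hold a thermometer probe centred in the heater well

### The job

First slide the teal carriage of the dry-block heater all the way to its red stop, so that its guide hole stands over the well. Then take the orange-headed thermometer probe out of its white stand, lower it upright through the guide hole until its tip is about half-way down the well, never letting it touch the heater, the carriage or the walls of the hole, and finish there with the probe still in the gripper, held steady and centred in the hole. Leave the loose things on the bench where they are.

Things in the scene. Friction and masses are not known exactly. Their poses are not given: they have to be found in the camera images.
- heater: dry-block heater, fixed to the bench, 150 x 300 mm, its top face 80 mm above the bench; origin at the centre of its underside, z up, y along the slide towards the red stop. White housing with a small display on its front (-x) side; the part at the +y end is a bare aluminium block with the round well. Two steel rails on top carry the carriage; a red stop bar, 30 mm tall (its top 110 mm above the bench), stands across the +y end, a black one across the other end
- carriage (a joint): position of the teal carriage along the heater's y axis, m: 0 at the black end, 0.120 against the red stop, where the guide hole stands exactly over the well. It starts between 0 and 0.06, slides with about 2 N of friction and stays where it is left
- carriage_knob (a point): grip point on the black square post that stands on the carriage, 20 x 20 mm with its sides along the heater's x and y axes; the post reaches from 27 mm below this point (carriage top face) to 18 mm above it. It lies 75 mm from the guide hole, on the side away from the red stop, and moves with the carriage
- guide_hole (a point): centre of the guide hole at the top face of the teal carriage plate (120 x 130 mm, 14 mm thick, top 104 mm above the bench, underside 10 mm above the block); round hole straight through, 20 mm in diameter; moves with the carriage
- well_mouth (a point): centre of the mouth of the well in the aluminium block, 80 mm above the bench; round, 30 mm in diameter, 60 mm deep; fixed in the heater. With the carriage at the red stop the guide hole is straight above it
- probe_head (a point): centre of the probe's orange square head, 20 x 20 mm and 50 mm tall, where it is gripped; its x and y axes are square to the head's sides, z runs up along the probe. Straight steel stem, 7 mm in diameter and 113 mm long, below the head. The probe weighs about 60 g and hangs upright in its stand, the head's underside on the stand's top, the head standing free all round
- probe_tip (a point): lower end of the probe's stem, on its axis, 138 mm below the head's centre
- probe_stem (a point): point on the axis of the stem, 47 mm above the tip (91 mm below the head's centre): it is at the guide hole when the tip is half-way down the well
- stand: white probe stand, fixed to the bench, 90 x 90 mm foot, top 125 mm above the bench with a 10 mm hole, 15 mm deep, in which the stem hangs; origin at the centre of its underside, below the hole. It stands to the left or to the right of the heater
- reagent: amber reagent bottle, 56 mm across, 110 mm tall; loose, stays where it is; origin at the centre of its underside
- jar: clear sample jar with a red cap, 54 mm across, 65 mm tall; loose, stays where it is; origin at the centre of its underside
- cup: white plastic cup, 64 mm across, 85 mm tall; loose, stays where it is; origin at the centre of its underside
- timer: white bench timer, 60 x 60 x 21 mm; loose, stays where it is; origin at the centre of its underside
- calculator: grey pocket calculator, 60 x 105 x 13 mm; loose, stays where it is; origin at the centre of its underside
Not all that is in view belongs to the job. Of the things that look like the part that bears probe_head, the smaller one is meant. Leave any yellow look-alike of the stand alone.

How it is judged:
By the outcome, as a careful person would: the job done as asked, in the order asked, and still so for the second after the job is handed in, while the arm keeps its last pose, push and grip.
It also fails if it takes over 61 s, if anything falls off the work surface, if the arm or the gripper's body presses on something with over 40 N, if the wrist force passes 120 N, or if a joint passes its speed limit or range.

### The arm

A 7-joint arm with a two-finger parallel gripper is mounted at the origin on the work surface. World frame = base frame: x ahead of the robot, y to its left, z up, the work surface at z = 0. Lengths are in m, angles in rad, forces in N, time in s.
With the tool pointing down it reaches from about 0.425 to 0.975 m from the base axis. Payload 16.7 kg.
Tool frame: the origin (TCP) lies on the centre line of the jaws, within the pads' length; the fingertips stand 22 mm ahead of it and the grasp point (between the pads) lies 3 mm ahead of it; y points along the fingers, z is the direction in which the jaws open and shut, and the axes are right-handed (so a half turn about y gives the same grasp; the last joint's range is limited). The gripper opens to 85 mm and grips with 20 to 120 N. Pads are 22 mm wide; open, the fingers measure 114 mm over their backs; the gripper's body (76 mm by 85 mm) begins 54 mm behind the grasp point. The pads swing forward as they close: fully open they stand 13 mm farther back than shut.
Start: joints at [-1.31, 0.426, 0.074, 1.606, -0.034, 1.111, -0.067], TCP at [0.27, 0.619, 0.253] pointing down, gripper open.
Joint ranges: [-2.85, 2.85], [-0.5, 2.14], [-1.23, 1.37], [0.21, 2.46], [-1.02, 4.16], [0.16, 2.05], [-2.73, 2.73]. Speed limits (rad/s): [1.89, 1.89, 2.39, 2.39, 3.01, 3.01, 3.01].

### API

Orientations are given as [roll, pitch, yaw] about the fixed x, y, z axes, in that order (R = Rz(yaw) Ry(pitch) Rx(roll)).
In Python, from workcell import arm, viewer gives the robot as it stands.
- The arm moves only by the shell command python3 -m crank 'ROWS' [FORCE]. ROWS is JSON, one flat list of numbers, 7 for each row, row after row: the shift along the tool's x, y, z in mm, then the turn, a rotation vector about the tool's x, y, z in rad, then the opening in per cent of the stroke, from 0 (shut) to 100 (fully open). A call has 1 to 5 rows; each row is the pose to reach, as a shift and turn from the pose measured when the call began, along the tool's axes at that moment; what a row does not reach only later rows make up. A row lasts 1/10 s, in which the tool goes at most 50 mm and 8.59 degrees, less where a joint would pass 70% of its speed; a pose out of reach is approached as far as the arm can. A call with a gripper value outside its range is refused whole. The fingers move at their own pace and stop on an object; FORCE is the grip in N (left out, the last holds). Time passes only in rows, so rows that repeat a pose let the fingers close. It gives the time, the measured TCP pose, the force and the opening at its end, in the units of the state.
- arm.observe(): the state, without advancing time (a new reading comes with each control period).
- viewer.camera(name): name is "scene" or "top" or "wrist"; returns the picture (480x640x3 uint8, blue, green, red); there is no depth.
- viewer.camera_model(name): a dict with "fx", "fy", "cx", "cy" (pixels), "eye" and "attitude" of the camera in the world; the wrist camera has in their place "tool_from_camera" (4x4, takes a point from camera to tool coordinates, whose origin is the TCP and whose axes are the tool frame's). Camera axes: x right, y down, z forward; pixel columns grow to the right and rows downward; lengths in m; the calibration is good to about 2 mm. A picture is of the moment at which its call begins: read the wrist's pose just before it. camera_model takes no time and is no camera call.
- arm.sign_off(): hands the job in, once; it reports no verdict.
The state is a dict: "t": time; "joints": joint angles; "qd": joint speeds; "tau": joint torques, N m; "ee_pos": TCP position; "ee_rot": TCP orientation; "force": force on the tool from outside, world axes, zero at the start; "ft_torque": the same for the moment, N m; "finger_gap": opening from 0.0 (shut) to 1.0 (fully open).
Only numpy, scipy, OpenCV 4.12 (cv2) and the standard library are available. Lean on these libraries where they do the work, as an engineer would, in place of code of your own. Each camera call takes 0.05 s, during which the arm holds its last target.

## Working session

There is one attempt and no reset: what is moved stays moved. The work goes in short steps, Python scripts to look and compute and a shell command to move; the robot and the scene stay as the last step left them, time stands still between calls to the robot, and variables do not carry over. Pictures are saved under pics/ and viewed, and the job is handed in when it is done.

```bash
ls; mkdir -p pics; python3 - <<'E'
from workcell import arm, viewer
import cv2
print(arm.observe())
for n in("scene","top","wrist"):
    m=viewer.camera_model(n); print(n,m)
    cv2.imwrite(f"pics/{n}0.png",viewer.camera(n))
E
```

```text
pics
{'t': 0.0, 'joints': array([-1.30951319,  0.42674927,  0.07382943,  1.6066011 , -0.03407226,
        1.11079922, -0.06710713]), 'qd': array([ 7.66986043e-04, -4.52174984e-05,  6.91119553e-04,  7.72270683e-04,
       -1.51150228e-04, -1.20063628e-03, -4.52679176e-04]), 'tau': array([ 4.84362245e-04, -9.49819565e+01,  3.76173332e+00, -4.63510001e+01,
        1.92855665e-02,  1.02283177e-02,  1.92479496e-05]), 'ee_pos': array([0.26941499, 0.61849169, 0.25260103]), 'ee_rot': array([-1.57208981e+00, -1.13264025e-04, -4.10789811e-01]), 'force': array([-0.99744682, -0.92557393, -0.72218259]), 'ft_torque': array([-0.05202134, -0.02529656,  0.0310671 ]), 'finger_gap': 0.9996591444170466}
scene {'fx': 522.1245261320133, 'fy': 522.1245261320133, 'cx': 314.3397257711405, 'cy': 238.77291855001965, 'eye': array([0.85460428, 0.60869081, 1.12822508]), 'attitude': array([-2.55217876, -0.01254363,  2.69417354])}
top {'fx': 468.4077198845096, 'fy': 468.4077198845096, 'cx': 322.798827792281, 'cy': 243.36920591901412, 'eye': array([ 0.37796311, -0.00385587,  1.14195698]), 'attitude': array([-2.98465715e+00,  2.59319902e-03, -1.58218390e+00])}
wrist {'fx': 418.16864601383736, 'fy': 418.16864601383736, 'cx': 315.5383264493942, 'cy': 234.3965122563448, 'tool_from_camera': array([[ 8.46045314e-04,  9.51892573e-01,  3.06430764e-01,
        -7.96125132e-02],
       [ 9.23742649e-04, -3.06431487e-01,  9.51892268e-01,
        -1.19306898e-01],
       [ 9.99999215e-01, -5.22280826e-04, -1.13855869e-03,
         1.30800128e-03],
       [ 0.00000000e+00,  0.00000000e+00,  0.00000000e+00,
         1.00000000e+00]])}
```

View pics/scene0.png

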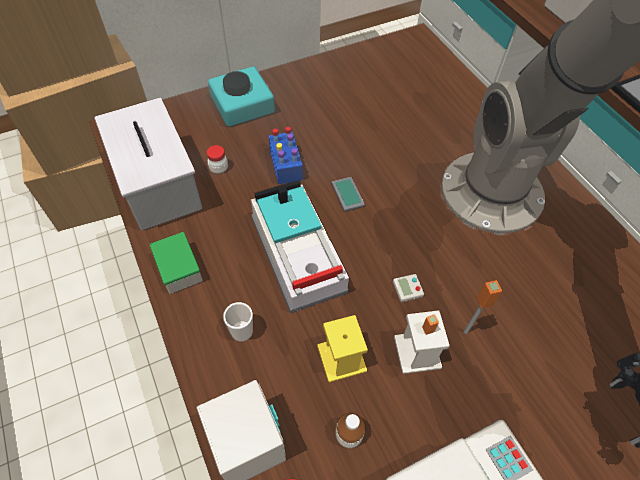

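View pics/top0.png

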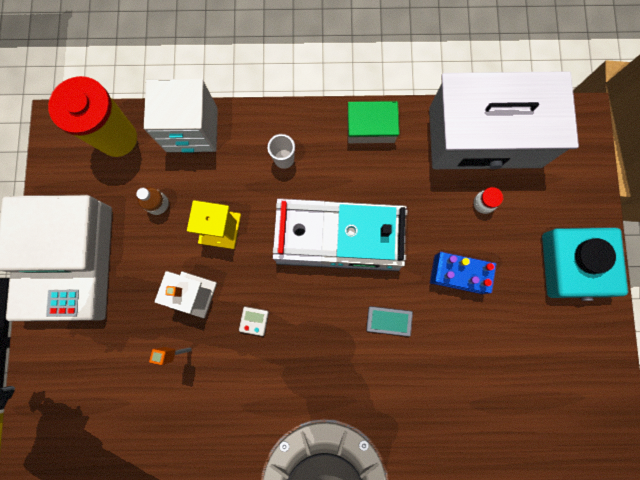

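View pics/wrist0.png

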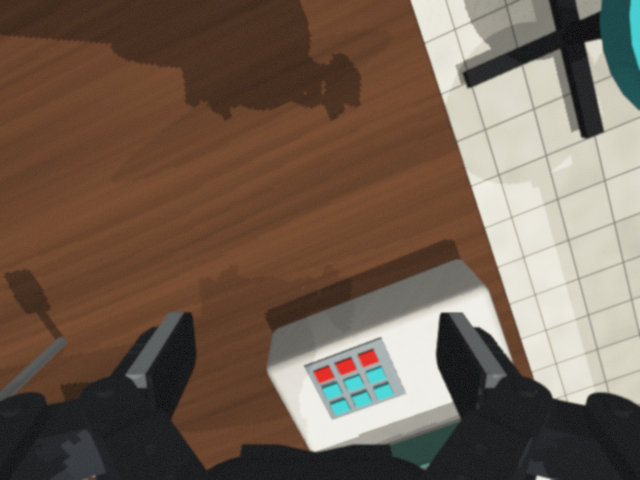

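```bash
cat > h.py <<'E'
import numpy as np, cv2
from scipy.spatial.transform import Rotation as Ro
from workcell import arm, viewer
def cam(n,s=None):
    m=viewer.camera_model(n); K=np.array([[m['fx'],0,m['cx']],[0,m['fy'],m['cy']],[0,0,1]])
    if n=='wrist':
        s=s or arm.observe(); T=np.eye(4);T[:3,:3]=Ro.from_euler('xyz',s['ee_rot']).as_matrix();T[:3,3]=s['ee_pos']
        M=T@m['tool_from_camera']; return K,M[:3,:3],M[:3,3]
    return K,Ro.from_euler('xyz',m['attitude']).as_matrix(),np.array(m['eye'])
def ray(c,uv):
    K,R,e=c; return e, R@np.linalg.solve(K,[uv[0],uv[1],1.])
def atz(c,uv,z):
    e,d=ray(c,uv); return e+d*(z-e[2])/d[2]
def proj(c,P):
    K,R,e=c; q=K@(R.T@(np.asarray(P)-e)); return q[:2]/q[2]
def tri(l):
    A=np.zeros((3,3));b=np.zeros(3)
    for c,uv in l:
        e,d=ray(c,uv);d=d/np.linalg.norm(d);P=np.eye(3)-np.outer(d,d);A+=P;b+=P@e
    p=np.linalg.solve(A,b); return p,[np.round(proj(c,p)-uv,1) for c,uv in l]
def crop(src,out,x,y,w,h,k):
    im=cv2.imread(src)[y:y+h,x:x+w]; cv2.imwrite(out,cv2.resize(im,None,fx=k,fy=k,interpolation=cv2.INTER_CUBIC))
E
python3 - <<'E'
from h import *
crop('pics/top0.png','pics/t1.png',130,250,150,130,5)
crop('pics/scene0.png','pics/s1.png',380,260,140,120,5)
crop('pics/top0.png','pics/t2.png',265,190,150,90,5)
crop('pics/scene0.png','pics/s2.png',240,170,120,145,4)
E
```

```text
(no output)
```

View pics/t1.png

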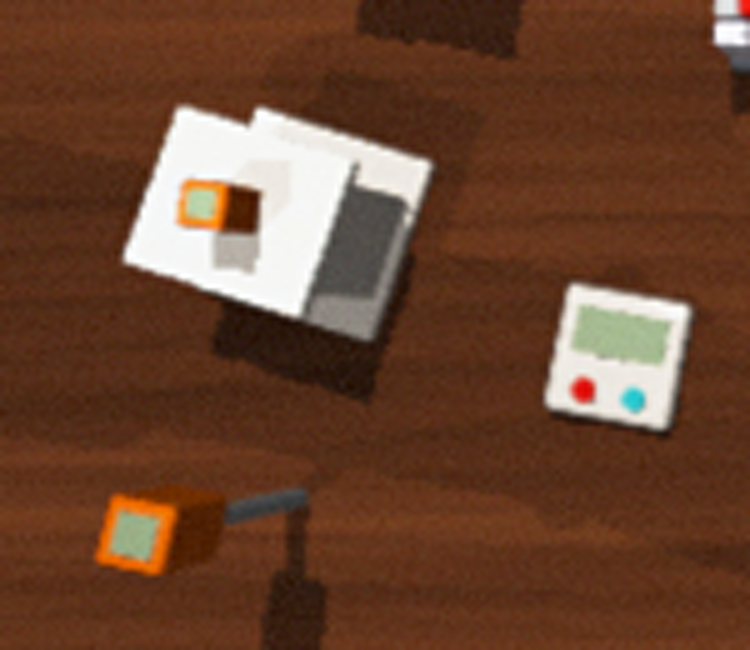

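View pics/s1.png

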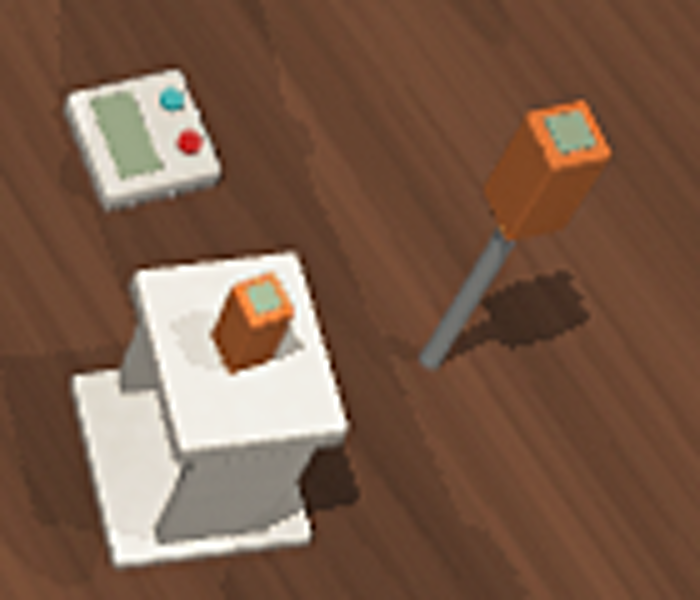

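View pics/t2.png

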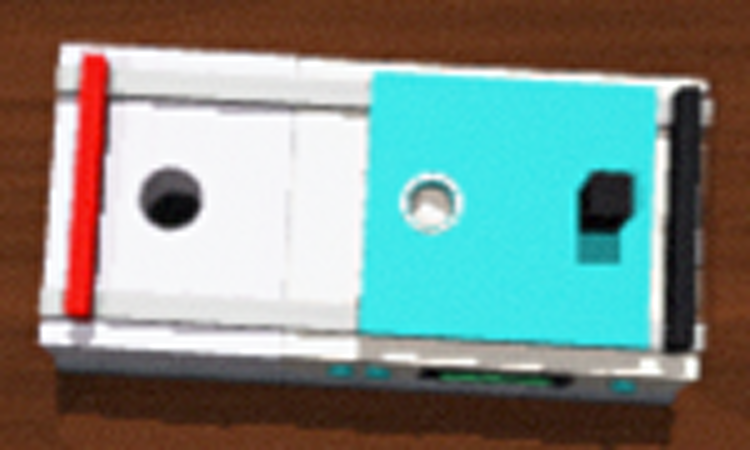

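View pics/s2.png

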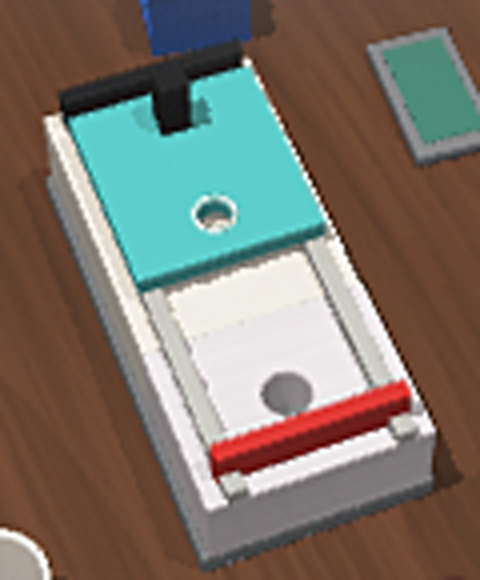

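```bash
python3 - <<'E'
from h import *
np.set_printoptions(precision=4,suppress=True)
T=cam('top');S=cam('scene')
t1=lambda p:np.array(p)/5+[130,250]
s1=lambda p:np.array(p)/5+[380,260]
t2=lambda p:np.array(p)/5+[265,190]
s2=lambda p:np.array(p)/4+[240,170]
def both(n,t,s,z): print(n,'T',atz(T,t,z)[:2],'S',atz(S,s,z)[:2],'tri',*tri([(T,t),(S,s)]))
both('head',t1([202,205]),s1([264,299]),.175)
both('well',t2([171,198]),s2([288,394]),.08)
both('hole',t2([431,204]),s2([214,214]),.104)
both('knob',t2([612,191]),s2([171,84]),.149)
c=[atz(T,t2(p),.104)[:2] for p in([372,72],[658,86],[648,348],[358,332])]
c2=[atz(S,s2(p),.104)[:2] for p in([68,118],[250,68],[326,226],[140,280])]
for q in (c,c2):
    q=np.array(q);print(q, np.linalg.norm(np.roll(q,-1,0)-q,axis=1), [np.degrees(np.arctan2(*(np.roll(q,-1,0)-q)[i][::-1])) for i in range(4)])
# head corners
for z,C,f,p in((.175,T,t1,[[182,179],[228,182],[224,229],[177,225]]),(.175,S,s1,[[238,283],[278,274],[291,315],[249,326]]),(.125,S,s1,[[135,272],[297,253],[345,432],[181,450]]),(.125,T,t1,[[180,107],[357,160],[303,318],[123,262]])):
    q=np.array([atz(C,f(x),z)[:2] for x in p]);print(q.mean(0),np.linalg.norm(np.roll(q,-1,0)-q,axis=1), [np.degrees(np.arctan2(*(np.roll(q,-1,0)-q)[i][::-1])) for i in range(4)])
E
```

```text
head T [0.4354 0.3118] S [0.4381 0.3151] tri [0.4358 0.3135 0.1697] [array([ 0., -0.]), array([0., 0.])]
well T [0.5788 0.051 ] S [0.5804 0.0551] tri [0.5794 0.0517 0.0744] [array([-0.2,  0.2]), array([-0.3, -0.1])]
hole T [ 0.5701 -0.0673] S [ 0.5729 -0.0644] tri [ 0.5713 -0.0678  0.0987] [array([ 0.1, -0.1]), array([0.1, 0. ])]
knob T [ 0.5666 -0.1428] S [ 0.5692 -0.133 ] tri [ 0.5672 -0.1431  0.1376] [array([-0.5,  0.7]), array([-0.7, -0.2])]
[[ 0.6315 -0.0418]
 [ 0.6234 -0.1715]
 [ 0.5037 -0.1628]
 [ 0.5124 -0.0335]] [0.13   0.12   0.1295 0.1194] [np.float64(-93.56482661459756), np.float64(175.8088789953963), np.float64(86.14408830822217), np.float64(-3.97306139660191)]
[[ 0.6247 -0.1694]
 [ 0.5057 -0.1579]
 [ 0.5158 -0.0279]
 [ 0.632  -0.0395]] [0.1196 0.1304 0.1168 0.1301] [np.float64(174.46560615011595), np.float64(85.53976460404382), np.float64(-5.704961203261148), np.float64(-93.19958560611563)]
[0.4359 0.3115] [0.0191 0.0193 0.0195 0.0189] [np.float64(-94.37099948788448), np.float64(177.27451726089637), np.float64(84.52536396710524), np.float64(-3.901280837897911)]
[0.4382 0.3152] [0.0171 0.0181 0.018  0.0188] [np.float64(168.08996083910995), np.float64(73.50077129797374), np.float64(-10.048937118790862), np.float64(-109.1492226412632)]
[0.4382 0.3148] [0.0705 0.0808 0.0684 0.0799] [np.float64(161.9232169306107), np.float64(70.68288749288182), np.float64(-18.857943713457534), np.float64(-107.80960702167542)]
[0.4355 0.3112] [0.0815 0.0709 0.0823 0.0703] [np.float64(-107.12359211433551), np.float64(162.55939817555574), np.float64(72.47171147605962), np.float64(-18.118308888474765)]
```

```bash
python3 - <<'E'
from h import *
np.set_printoptions(precision=4,suppress=True)
T=cam('top');S=cam('scene')
t1=lambda p:np.array(p)/5+[130,250]
s1=lambda p:np.array(p)/5+[380,260]
print('decoy top',tri([(T,t1([136,535])),(S,s1([570,132]))]))
print('decoy foot',tri([(T,t1([303,496])),(S,s1([430,362]))]))
for z in(.15,.2):
  q=np.array([atz(T,t1(x),z)[:2] for x in([114,495],[176,505],[158,573],[98,561])]);print(q,np.linalg.norm(np.roll(q,-1,0)-q,axis=1))
s=arm.observe();R=Ro.from_euler('xyz',s['ee_rot']).as_matrix();print(s['ee_pos'],R)
tgt=np.array([.562,-.14,.26]); print((R.T@(tgt-s['ee_pos']))*1000)
E
```

```text
decoy top (array([0.3063, 0.3187, 0.2166]), [array([-0.,  0.]), array([-0., -0.])])
decoy foot (array([ 0.3055,  0.3185, -0.0093]), [array([-0.3,  0.4]), array([-0.5, -0.1])])
[[0.3175 0.3517]
 [0.3132 0.3258]
 [0.2859 0.3321]
 [0.291  0.3571]] [0.0262 0.028  0.0255 0.0271]
[[0.3206 0.3338]
 [0.3164 0.3092]
 [0.2905 0.3152]
 [0.2953 0.3389]] [0.0249 0.0266 0.0242 0.0257]
[0.2695 0.6186 0.2527] [[ 0.9168 -0.0003  0.3994]
 [-0.3994 -0.001   0.9168]
 [ 0.0001 -1.     -0.001 ]]
[ 571.1358   -6.6187 -578.624 ]
```

```bash
cat > to.py <<'E'
import sys
from h import *
np.set_printoptions(precision=4,suppress=True)
# usage: to.py x y z yawdeg -> row for that TCP pose, tool vertical
x,y,z,w=map(float,sys.argv[1:5])
s=arm.observe();R=Ro.from_euler('xyz',s['ee_rot']).as_matrix()
G=(Ro.from_euler('xyz',[-np.pi/2,0,np.radians(w)])).as_matrix()
d=R.T@(np.array([x,y,z])-s['ee_pos'])*1000
r=Ro.from_matrix(R.T@G).as_rotvec()
print('t',s['t'],'row',np.round(d,1),np.round(r,4),'pos',s['ee_pos'],'yaw',np.degrees(s['ee_rot'][2]),'F',np.round(s['force'],1),'gap',s['finger_gap'],'qd',abs(s['qd']).max())
E
python3 -m crank '[30,-50,-30,0,0.14,0,100, 70,-60,-70,0,0.28,0,100, 100,-60,-100,0,0.42,0,100, 135,-60,-135,0,0.56,0,100, 170,-60,-170,0,0.7,0,100]'; python3 to.py .562 -.14 .30 -94
```

```text
t: 0.65
ee_pos: [0.3539, 0.4028, 0.313]
ee_rot: [-1.571, -0.0, -1.116]
force: [2.0, 0.6, -0.1]
finger_gap: 1.0
t 0.65 row [579.1  13.2 -51.2] [0.0005 0.5241 0.0004] pos [0.3539 0.4028 0.313 ] yaw -63.969924315109125 F [ 2.   0.6 -0.1] gap 0.9995422604206431 qd 0.6757379246886058
```

```bash
python3 -m crank '[50,0,-5,0,0.13,0,100, 100,0,-10,0,0.26,0,100, 150,0,-15,0,0.4,0,100, 200,0,-20,0,0.52,0,100, 250,0,-20,0,0.52,0,100]' >/dev/null;  python3 to.py .562 -.14 .26 -94
```

```text
t 1.15 row [300.9  53.1 139.2] [ 0.0004 -0.0006 -0.0003] pos [0.4443 0.17   0.3133] yaw -94.03351067119388 F [0.9 1.  0. ] gap 1.0001782721386057 qd 1.2153707059910714
```

```bash
python3 -m crank '[45,0,20,0,0,0,70, 90,0,45,0,0,0,70, 135,10,70,0,0,0,70, 180,20,95,0,0,0,70, 225,30,118,0,0,0,70]' >/dev/null; python3 -m crank '[40,10,10,0,0,0,60,70,23,21,0,0,0,60,70,23,21,0,0,0,60]';  python3 to.py .562 -.14 .26 -94; python3 - <<'E'
from h import *
cv2.imwrite('pics/w1.png',viewer.camera('wrist'))
E
```

```text
t: 1.95
ee_pos: [0.5587, -0.1322, 0.2602]
ee_rot: [-1.572, -0.002, -1.646]
force: [-0.4, 0.2, 0.4]
finger_gap: 0.601
t 1.95 row [7.6 0.2 3.9] [ 0.0015 -0.0054  0.0016] pos [ 0.5587 -0.1322  0.2602] yaw -94.30748885281254 F [-0.4  0.2  0.4] gap 0.600901941415997 qd 0.0880714925303505
```

View pics/w1.png

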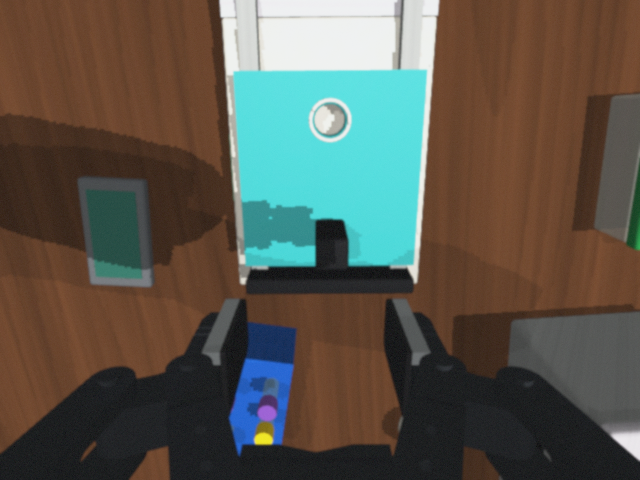

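```bash
python3 - <<'E'
from h import *
crop('pics/w1.png','pics/w1c.png',230,90,210,210,3)
np.set_printoptions(precision=4,suppress=True)
c=cam('wrist')
print(atz(c,(330,119.5),.104), [proj(c,p) for p in([.568,-.142,.149],[.571,-.067,.104],[.58,.053,.08])])
q=np.array([atz(c,u,.104) for u in([235,72],[426,70],[414,266],[244,268])]);print(q,q.mean(0))
E
```

```text
[ 0.5721 -0.0629  0.104 ] [array([333.9718, 261.3883]), array([328.7433, 126.2685]), array([329.6797, -80.8895])]
[[ 0.5155 -0.0303  0.104 ]
 [ 0.6328 -0.0379  0.104 ]
 [ 0.6252 -0.1676  0.104 ]
 [ 0.5044 -0.1603  0.104 ]] [ 0.5695 -0.0991  0.104 ]
```

View pics/w1c.png

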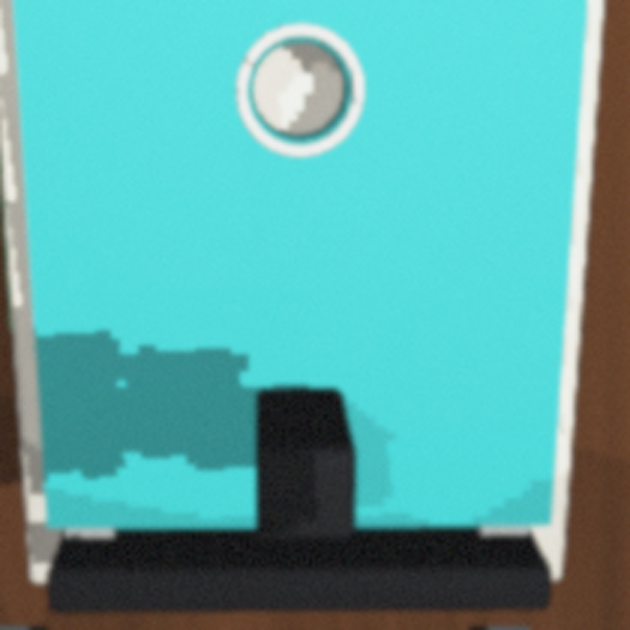

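```bash
python3 to.py .567 -.138 .137 -94; python3 -m crank '[3,25,8,0,-0.005,0,60, 6,60,8,0,-0.005,0,60, 6,95,8,0,-0.005,0,60, 6,123,8,0,-0.005,0,60,6,123,8,0,-0.005,0,60]' 20; python3 to.py .567 -.138 .137 -94;python3 - <<'E'
from h import *
cv2.imwrite('pics/w2.png',viewer.camera('wrist'))
E
```

```text
t 2.0 row [  7.4 123.8   8.9] [ 0.0014 -0.0037  0.0006] pos [ 0.5588 -0.1299  0.2608] yaw -94.20943936011297 F [ 0.1  0.8 -0.3] gap 0.6023870626300101 qd 0.04781881663849337
t: 2.5
ee_pos: [0.5645, -0.1348, 0.135]
ee_rot: [-1.577, -0.0, -1.638]
force: [-0.6, -0.8, 0.0]
finger_gap: 0.599
t 2.5 row [ 3.  -2.   2.7] [0.0065 0.0029 0.0003] pos [ 0.5645 -0.1348  0.135 ] yaw -93.83595616401881 F [-0.6 -0.8  0. ] gap 0.5992752007165392 qd 0.06155687958127069
```

View pics/w2.png

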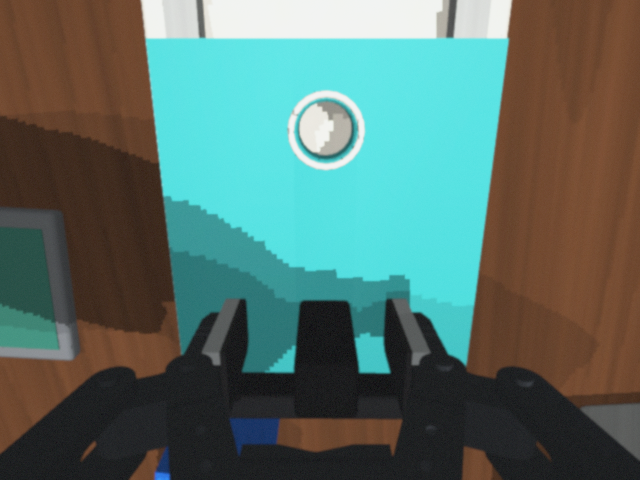

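```bash
python3 -m crank '[3,-2,2.7,0,0,0,60, 3,-2,2.7,0,0,0,30, 3,-2,2.7,0,0,0,15, 3,-2,2.7,0,0,0,15, 3,-2,2.7,0,0,0,15]' 30; python3 -m crank '[0,0,0,0,0,0,15,0,0,0,0,0,0,15,0,0,0,0,0,0,15,0,0,0,0,0,0,15]'; python3 to.py .567 -.138 .137 -94
```

```text
t: 3.05
ee_pos: [0.5676, -0.1387, 0.1404]
ee_rot: [-1.575, 0.001, -1.639]
force: [-9.8, 2.0, 17.0]
finger_gap: 0.228
t: 3.45
ee_pos: [0.5676, -0.1386, 0.1405]
ee_rot: [-1.575, 0.001, -1.639]
force: [-1.8, -0.2, -2.4]
finger_gap: 0.227
t 3.45 row [-0.6  3.6 -0.6] [ 0.0041  0.002  -0.0007] pos [ 0.5676 -0.1386  0.1405] yaw -93.8878585129973 F [-1.8 -0.2 -2.4] gap 0.22729897849224695 qd 0.0023608473458652354
```

```bash
python3 -m crank '[-12,0,0,0,0,0,15,-28,0,0,0,0,0,15,-45,0,0,0,0,0,15,-62,0,0,0,0,0,15,-80,0,0,0,0,0,15]'; python3 -m crank '[-10,0,0,0,0,0,15,-18,0,0,0,0,0,15,-24,0,0,0,0,0,15,-24,0,0,0,0,0,15]'; python3 to.py .5757 -.0186 .1405 -93.9
```

```text
t: 3.95
ee_pos: [0.5731, -0.0575, 0.1406]
ee_rot: [-1.575, 0.0, -1.638]
force: [3.7, -3.2, -9.5]
finger_gap: 0.23
t: 4.35
ee_pos: [0.5748, -0.0326, 0.1406]
ee_rot: [-1.575, 0.001, -1.638]
force: [2.0, 2.5, -9.0]
finger_gap: 0.232
t 4.35 row [-14.    0.1  -0. ] [ 0.0041  0.0013 -0.0009] pos [ 0.5748 -0.0326  0.1406] yaw -93.82333664952591 F [ 2.   2.5 -9. ] gap 0.2316013694185923 qd 0.014593634284754681
```

```bash
python3 -m crank '[-5,0,0,0,0,0,15,-9,0,0,0,0,0,15,-12,0,0,0,0,0,15,-12,0,0,0,0,0,15]'; python3 -m crank '[-1.5,0,0,0,0,0,15,-3,0,0,0,0,0,15,-4,0,0,0,0,0,15,-5,0,0,0,0,0,15,-5,0,0,0,0,0,15]'; python3 to.py .5757 -.0186 .1405 -93.9
```

```text
t: 4.75
ee_pos: [0.5756, -0.0201, 0.1406]
ee_rot: [-1.575, 0.001, -1.637]
force: [2.1, 1.5, -7.5]
finger_gap: 0.227
t: 5.25
ee_pos: [0.5756, -0.0196, 0.1406]
ee_rot: [-1.574, -0.003, -1.641]
force: [2.5, -23.4, -10.2]
finger_gap: 0.225
t 5.25 row [-1.   0.1 -0. ] [ 0.0035 -0.0019  0.0032] pos [ 0.5756 -0.0196  0.1406] yaw -94.00938626566362 F [  2.5 -23.4 -10.2] gap 0.2248548246429222 qd 0.0017507511476456121
```

```bash
python3 -m crank '[0,0,0,0,0,0,30,0,0,0,0,0,0,60,0,0,0,0,0,0,60,0,0,0,0,0,0,60]'; python3 -m crank '[0,-20,0,0,0,0,60,0,-50,0,0,0,0,60,0,-80,0,0,0,0,60,0,-110,0,0,0,0,60,0,-110,0,0,0,0,60]';python3 - <<'E'
from h import *
s=arm.observe();print(s['ee_pos'],s['ee_rot'])
cv2.imwrite('pics/w3.png',viewer.camera('wrist'))
cv2.imwrite('pics/s3.png',viewer.camera('scene'))
crop('pics/s3.png','pics/s3c.png',240,170,120,145,4)
E
```

```text
t: 5.65
ee_pos: [0.5758, -0.019, 0.1408]
ee_rot: [-1.574, -0.003, -1.64]
force: [0.2, -0.8, 0.8]
finger_gap: 0.598
t: 6.15
ee_pos: [0.5778, -0.0187, 0.2544]
ee_rot: [-1.569, -0.001, -1.64]
force: [0.8, 0.2, -0.3]
finger_gap: 0.603
[ 0.5778269  -0.01868074  0.25442308] [-1.56896428e+00 -7.98673276e-04 -1.63985970e+00]
```

View pics/w3.png

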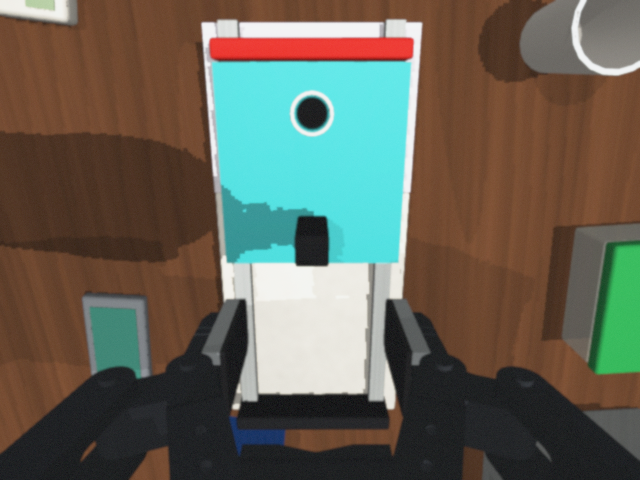

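View pics/s3c.png

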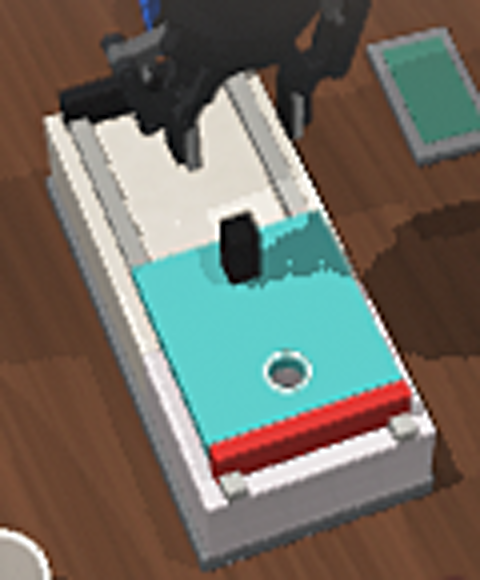

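```bash
python3 - <<'E'
from h import *
np.set_printoptions(precision=4,suppress=True)
im=cv2.imread('pics/w3.png'); k=cv2.resize(im[85:145,280:350],None,fx=8,fy=8,interpolation=cv2.INTER_CUBIC);cv2.imwrite('pics/w3h.png',k)
g=cv2.cvtColor(im[85:145,280:350],cv2.COLOR_BGR2HSV)
m=(g[...,1]<60)&(g[...,2]>180); c,_=cv2.findContours(m.astype(np.uint8),0,1); c=max(c,key=cv2.contourArea); print(cv2.fitEllipse(c))
c0=cam('wrist')
e=cv2.fitEllipse(c)[0]; print(atz(c0,np.array(e)+[280,85],.104))
im=cv2.imread('pics/s3.png');g=cv2.cvtColor(im[250:275,298:325],cv2.COLOR_BGR2HSV)
m=(g[...,1]<100)&(g[...,2]>170); c,_=cv2.findContours(m.astype(np.uint8),0,1); c=max(c,key=cv2.contourArea); e=cv2.fitEllipse(c);print(e,atz(cam('scene'),np.array(e[0])+[298,250],.104))
print([atz(cam('scene'),np.array([287,372])/4+[240,170],.104)])
E
```

```text
((31.499801635742188, 27.988370895385742), (43.33492660522461, 44.86771011352539), 178.09677124023438)
[0.5778 0.0538 0.104 ]
((13.358749389648438, 12.65407943725586), (10.18956184387207, 11.62641716003418), 84.58499145507812) [0.5813 0.0531 0.104 ]
[array([0.5809, 0.0543, 0.104 ])]
```

```bash
python3 to.py .40 .29 .32 -94
```

```text
t 6.25 row [-295.3  -68.9 -197.2] [0.0022 0.0012 0.0017] pos [ 0.5764 -0.0183  0.2511] yaw -93.92856303390555 F [ 0.3  0.3 -0.7] gap 0.6016029523599677 qd 0.024115575002941154
```

```bash
python3 -m crank '[-20,-30,0,0,0,0,60,-60,-55,-15,0,0,0,60,-105,-60,-40,0,0,0,60,-150,-60,-65,0,0,0,60,-195,-60,-90,0,0,0,60]' >/dev/null; python3 to.py .437 .313 .30 -94
```

```text
t 6.75 row [-128.4   10.2  -72.4] [0.003  0.0015 0.002 ] pos [0.5005 0.18   0.3102] yaw -93.9148713796128 F [0.2 0.5 0.1] gap 0.6008418071988533 qd 1.0936486209677065
```

```bash
python3 -m crank '[-45,2,-25,0,0,0,60,-90,5,-50,0,0,0,60,-128,10,-72,0,0,0,60,-128,10,-72,0,0,0,60,-128,10,-72,0,0,0,60]'; python3 to.py .437 .313 .30 -94;  python3 - <<'E'
from h import *
np.set_printoptions(precision=4,suppress=True)
s=arm.observe();print(s['ee_pos'],s['ee_rot'])
c=cam('wrist',s)
cv2.imwrite('pics/w4.png',viewer.camera('wrist'))
print(proj(c,[.437,.313,.175]))
E
```

```text
t: 7.25
ee_pos: [0.4363, 0.3135, 0.2989]
ee_rot: [-1.575, -0.004, -1.636]
force: [0.4, -0.5, -0.4]
finger_gap: 0.601
t 7.25 row [ 0.5 -1.1  0.8] [0.0042 0.0044 0.0039] pos [0.4363 0.3135 0.2989] yaw -93.74659066617679 F [ 0.4 -0.5 -0.4] gap 0.600580102582037 qd 0.03652468219336641
[0.4363 0.3135 0.2989] [-1.575  -0.0039 -1.6362]
[318.8227 236.8339]
```

View pics/w4.png

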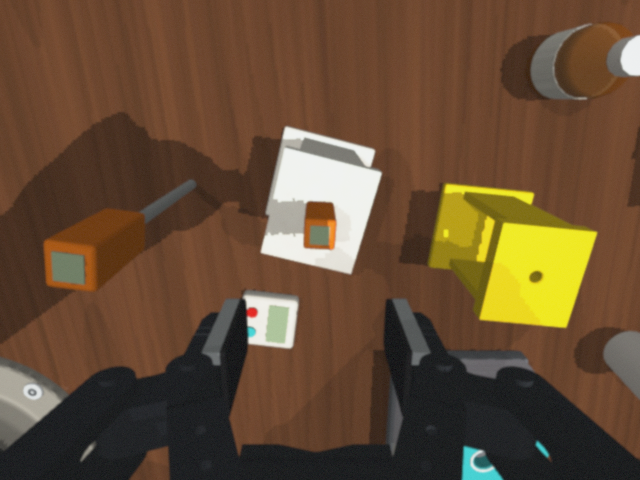

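```bash
python3 - <<'E'
from h import *
crop('pics/w4.png','pics/w4c.png',250,120,140,160,5)
crop('pics/w4.png','pics/w4d.png',295,190,50,70,10)
E
```

```text
(no output)
```

View pics/w4d.png

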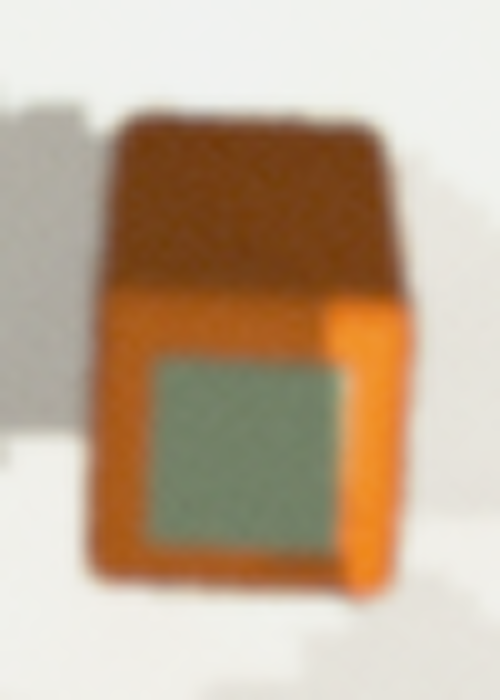

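```bash
python3 - <<'E'
from h import *
np.set_printoptions(precision=4,suppress=True)
s={'ee_pos':np.array([0.4363,0.3135,0.2989]),'ee_rot':np.array([-1.575,-.0039,-1.6362])}
c=cam('wrist',s)
q=np.array([atz(c,np.array(u)/10+[295,190],.175)[:2] for u in([103,290],[413,300],[397,593],[90,580])])
d=np.roll(q,-1,0)-q
print(q.mean(0),np.linalg.norm(d,axis=1),np.degrees(np.arctan2(d[:,1],d[:,0])))
q=np.array([atz(c,np.array(u)/10+[295,190],.175)[:2] for u in([152,360],[347,366],[337,553],[145,548])])
d=np.roll(q,-1,0)-q
print(q.mean(0),np.degrees(np.arctan2(d[:,1],d[:,0])))
E
python3 to.py .437 .313 .154 -96
```

```text
[0.4379 0.3146] [0.0187 0.0189 0.019  0.0187] [ -5.6356 -95.9167 173.7281  83.2983]
[0.4375 0.3137] [ -5.5517 -96.1206 174.7225  83.9358]
t 7.3 row [ -1.1 145.3   0.4] [0.0037 0.037  0.0036] pos [0.4371 0.3124 0.2993] yaw -93.88218947879568 F [-0.  -0.5 -0. ] gap 0.6001886968442203 qd 0.022263774002740322
```

```bash
python3 -m crank '[-1,40,0,0.004,0.037,0.004,55,-1,80,0,0.004,0.037,0.004,55,-1,115,0,0.004,0.037,0.004,55,-1,135,0,0.004,0.037,0.004,55,-1,135,0,0.004,0.037,0.004,55]' 30; python3 to.py .4375 .3135 .154 -96;  python3 - <<'E'
from h import *
cv2.imwrite('pics/w5.png',viewer.camera('wrist'))
crop('pics/w5.png','pics/w5c.png',180,200,280,280,2)
E
```

```text
t: 7.8
ee_pos: [0.4361, 0.3105, 0.1618]
ee_rot: [-1.573, -0.004, -1.678]
force: [0.2, -0.5, 0.3]
finger_gap: 0.547
t 7.8 row [-3.1  7.8  1.1] [ 0.0021 -0.0023  0.0038] pos [0.4361 0.3105 0.1618] yaw -96.13432146400291 F [ 0.2 -0.5  0.3] gap 0.5474419490774 qd 0.05437408584545919
```

View pics/w5c.png

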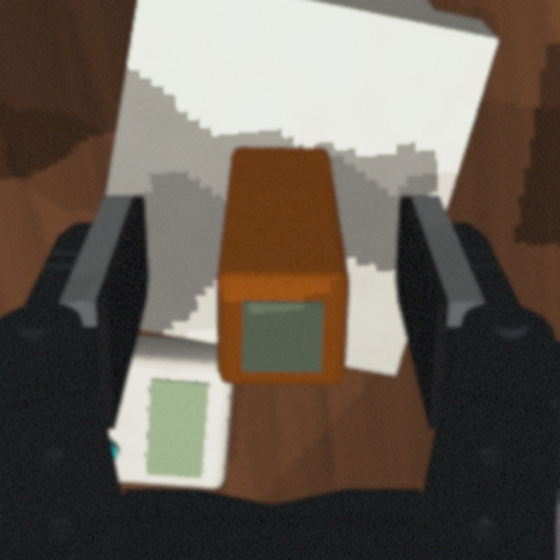

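```bash
python3 -m crank '[-3,7,1.5,0.002,-0.001,0.004,55,-3,7,1.5,0.002,-0.001,0.004,55,-3,7,1.5,0.002,-0.001,0.004,55]' 30; python3 to.py .4375 .3135 .154 -96; python3 -m crank '[0,0,0,0,0,0,40,0,0,0,0,0,0,30,0,0,0,0,0,0,15,0,0,0,0,0,0,10,0,0,0,0,0,0,10]' 30;  python3 -m crank '[0,0,0,0,0,0,10,0,0,0,0,0,0,10,0,0,0,0,0,0,10,0,0,0,0,0,0,10,0,0,0,0,0,0,10]' 40;python3 to.py .4375 .3135 .154 -96
```

```text
t: 8.15
ee_pos: [0.4391, 0.3142, 0.1573]
ee_rot: [-1.569, 0.003, -1.677]
force: [1.2, -0.4, -0.1]
finger_gap: 0.551
t 8.15 row [ 0.9  3.3 -1.5] [-0.0019 -0.0015 -0.003 ] pos [0.4391 0.3142 0.1573] yaw -96.08506783776592 F [ 1.2 -0.4 -0.1] gap 0.5514039089127636 qd 0.00506454864912513
t: 8.65
ee_pos: [0.4392, 0.3144, 0.1577]
ee_rot: [-1.569, 0.004, -1.677]
force: [-2.0, -0.6, 6.7]
finger_gap: 0.231
t: 9.15
ee_pos: [0.4392, 0.3144, 0.1577]
ee_rot: [-1.569, 0.004, -1.677]
force: [-1.3, 0.4, 2.6]
finger_gap: 0.229
t 9.15 row [ 1.1  3.7 -1.6] [-0.0019 -0.0015 -0.0036] pos [0.4392 0.3144 0.1577] yaw -96.08338842533703 F [-1.3  0.4  2.6] gap 0.22946652429844114 qd 0.0015503251029251948
```

```bash
python3 -m crank '[0,-12,0,0,0,0,10,0,-30,0,0,0,0,10,0,-50,0,0,0,0,10,0,-70,0,0,0,0,10,0,-90,0,0,0,0,10]'; python3 to.py .4392 .3144 .30 -96;python3 -m crank '[0,-20,0,0,0,0,10,0,-40,0,0,0,0,10,0,-60,0,0,0,0,10,0,-70,0,0,0,0,10,0,-70,0,0,0,0,10]'; python3 to.py .4392 .3144 .32 -96; python3 - <<'E'
from h import *
cv2.imwrite('pics/w6.png',viewer.camera('wrist'))
cv2.imwrite('pics/s6.png',viewer.camera('scene'))
E
```

```text
t: 9.65
ee_pos: [0.4391, 0.3139, 0.2493]
ee_rot: [-1.569, 0.004, -1.677]
force: [-0.3, 0.6, -0.5]
finger_gap: 0.227
t 9.65 row [ -0.7 -50.7   0.2] [-0.0023 -0.0017 -0.0037] pos [0.4391 0.3139 0.2493] yaw -96.10000130044114 F [-0.3  0.6 -0.5] gap 0.22714265397470368 qd 0.4140936140855729
t: 10.15
ee_pos: [0.4393, 0.3138, 0.3207]
ee_rot: [-1.567, 0.006, -1.677]
force: [0.7, -0.6, -1.6]
finger_gap: 0.23
t 10.15 row [-0.6  0.7 -0.1] [-0.0034 -0.0018 -0.0057] pos [0.4393 0.3138 0.3207] yaw -96.10427343882695 F [ 0.7 -0.6 -1.6] gap 0.22975812195879539 qd 0.03525862673747804
```

View pics/w6.png

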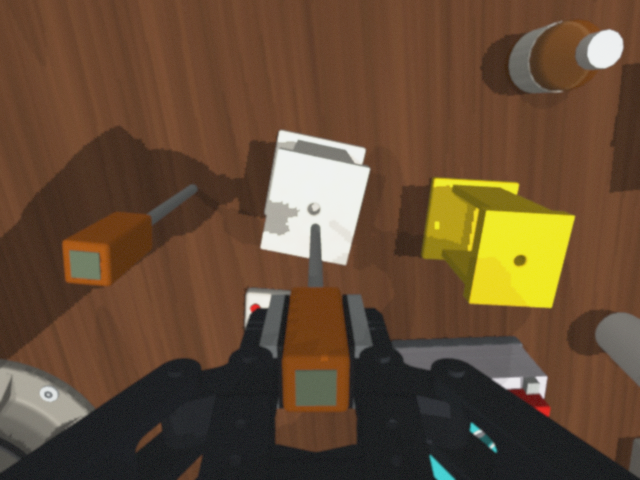

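View pics/s6.png

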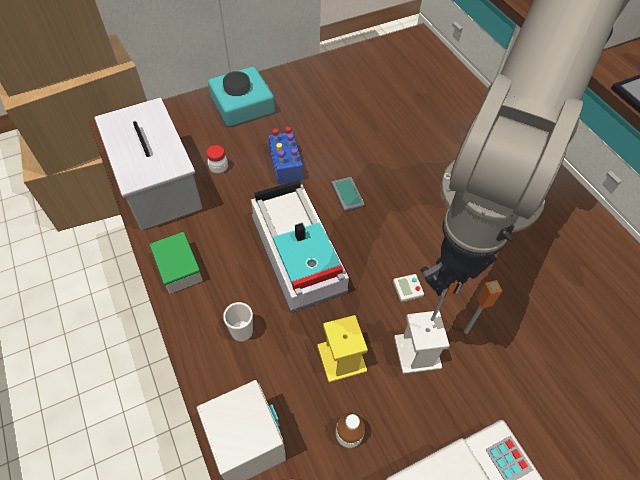

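```bash
python3 to.py .580 .054 .315 -96; python3 - <<'E'
from h import *
np.set_printoptions(precision=4,suppress=True)
crop('pics/w6.png','pics/w6c.png',290,190,60,110,7)
m=viewer.camera_model('wrist');M=m['tool_from_camera']
print(m['fx'])
def toolray(u,y):
    d=M[:3,:3]@np.array([(u[0]-m['cx'])/m['fx'],(u[1]-m['cy'])/m['fy'],1]);o=M[:3,3];return (o+d*(y-o[1])/d[1])*1000
print(toolray([315.5,227],.1457))
E
```

```text
t 10.25 row [243.    3.3 168.1] [-0.0019 -0.0017 -0.0034] pos [0.4386 0.3135 0.3188] yaw -96.09606061942996 F [-0.4 -0.2 -0.9] gap 0.2295595947057556 qd 0.010926796036338789
418.16864601383736
[  0.3411 145.7     -0.8211]
```

View pics/w6c.png

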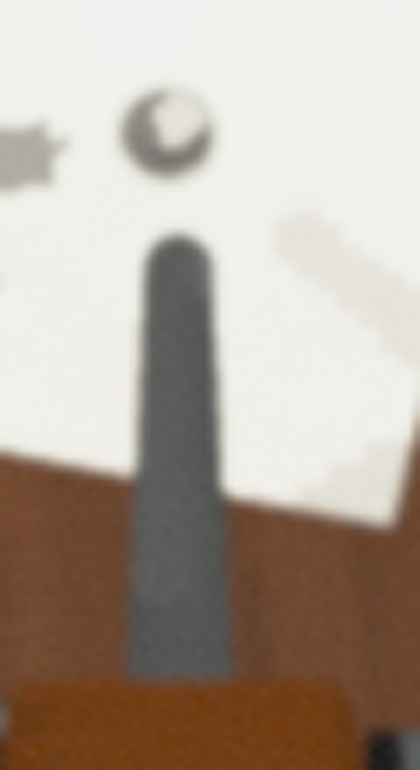

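```bash
python3 -m crank '[30,0,20,-0.002,0,-0.003,10,70,0,50,-0.002,0,-0.003,10,110,0,78,-0.002,0,-0.003,10,150,0,105,-0.002,0,-0.003,10,185,0,128,-0.002,0,-0.003,10]'; python3 to.py .580 .054 .315 -96
```

```text
t: 10.75
ee_pos: [0.5466, 0.1134, 0.3175]
ee_rot: [-1.572, -0.001, -1.678]
force: [0.6, 1.4, -0.8]
finger_gap: 0.229
t 10.75 row [55.4  2.5 39.5] [ 0.0009 -0.0026  0.0006] pos [0.5466 0.1134 0.3175] yaw -96.1478613521368 F [ 0.6  1.4 -0.8] gap 0.22943359592938342 qd 0.9290106848454561
```

```bash
python3 -m crank '[30,0,20,0,0,0,10,50,0,35,0,0,0,10,55,2,39.5,0,0,0,10,55,2,39.5,0,0,0,10,55,2,39.5,0,0,0,10]'; python3 to.py .580 .054 .30 -96; python3 - <<'E'
from h import *
cv2.imwrite('pics/w7.png',viewer.camera('wrist'))
cv2.imwrite('pics/s7.png',viewer.camera('scene'))
crop('pics/s7.png','pics/s7c.png',260,190,100,120,5)
crop('pics/w7.png','pics/w7c.png',270,150,110,110,6)
E
```

```text
t: 11.25
ee_pos: [0.5794, 0.0555, 0.3147]
ee_rot: [-1.573, -0.001, -1.677]
force: [-0.9, 0.2, -0.1]
finger_gap: 0.229
t 11.25 row [ 1.5 14.7  0.8] [ 0.0023 -0.0017  0.0009] pos [0.5794 0.0555 0.3147] yaw -96.09692500752143 F [-0.9  0.2 -0.1] gap 0.22876421497995364 qd 0.013165134896416767
```

View pics/w7c.png

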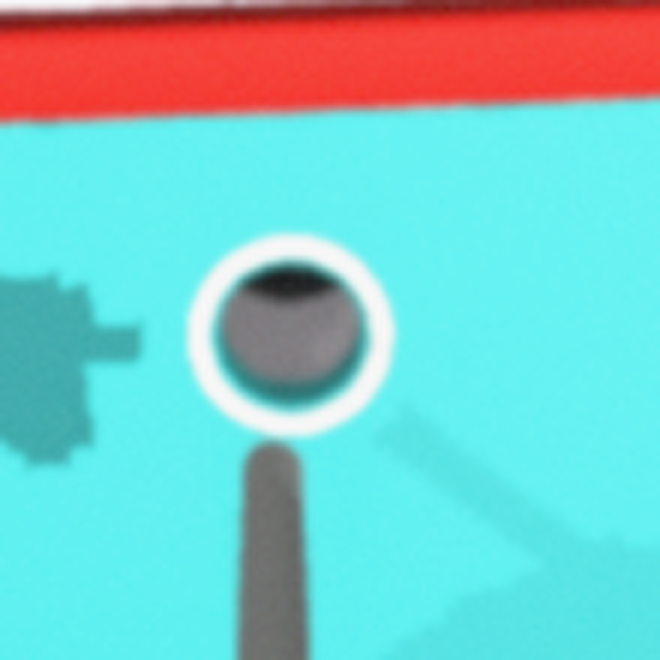

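View pics/s7c.png

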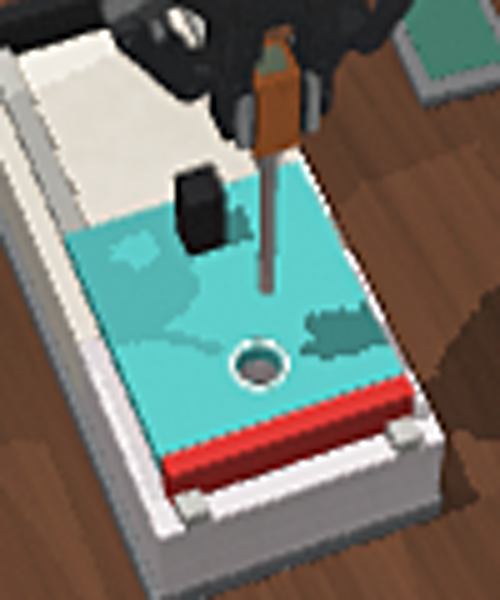

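```bash
cat >> h.py <<'E'
def toolray(u,y):
    m=viewer.camera_model('wrist');M=m['tool_from_camera']
    d=M[:3,:3]@np.array([(u[0]-m['cx'])/m['fx'],(u[1]-m['cy'])/m['fy'],1]);o=M[:3,3];return (o+d*(y-o[1])/d[1])*1000
E
python3 - <<'E'
from h import *
np.set_printoptions(precision=4,suppress=True)
s={'ee_pos':np.array([0.5794,0.0555,0.3147]),'ee_rot':np.array([-1.573,-.001,-1.677])}
R=Ro.from_euler('xyz',s['ee_rot']).as_matrix()
c=cam('wrist',s)
h=atz(c,[318.5,206],.104); hole_t=R.T@(h-s['ee_pos'])*1000
tip=toolray([315.4,227.8],.1457)
tw=s['ee_pos']+R@tip/1000
print('hole w',h,'tool',hole_t,'tip tool',tip,'tip w',tw)
S=cam('scene')
p=lambda a:np.array(a)/5+[260,190]
print('scene hole',atz(S,p([260,363]),.104),'tip',atz(S,p([266,290]),tw[2]), 'proj tip', (proj(S,tw)-[260,190])*5)
E
```

```text
hole w [0.5802 0.0529 0.104 ] tool [  2.2796 210.6995   1.5596] tip tool [  0.8895 145.7     -0.883 ] tip w [0.5781 0.0546 0.169 ]
scene hole [0.5799 0.0536 0.104 ] tip [0.579  0.0564 0.169 ] proj tip [266.0688 286.2313]
```

```bash
python3 -m crank '[2,0,2,0.002,0,0.001,10,2,15,2,0.002,0,0.001,10,2,32,2,0.002,0,0.001,10,2,51,2,0.002,0,0.001,10,2,51,2,0.002,0,0.001,10]';python3 -m crank '[0,0,0,0,0,0,10]' >/dev/null; python3 to.py .580 .054 .30 -96; python3 - <<'E'
from h import *
cv2.imwrite('pics/w8.png',viewer.camera('wrist'))
cv2.imwrite('pics/s8.png',viewer.camera('scene'))
crop('pics/s8.png','pics/s8c.png',280,220,60,70,8)
crop('pics/w8.png','pics/w8c.png',270,170,90,80,8)
E
```

```text
t: 11.85
ee_pos: [0.5798, 0.054, 0.2614]
ee_rot: [-1.574, -0.001, -1.676]
force: [-0.2, 0.5, -0.3]
finger_gap: 0.227
t 11.95 row [ -0.  -38.6   0.2] [ 0.0034 -0.0002  0.0013] pos [0.5797 0.054  0.2614] yaw -96.01321898897798 F [ 0.1 -0.7 -0.9] gap 0.2265100694707781 qd 0.02469422894638442
```

View pics/w8c.png

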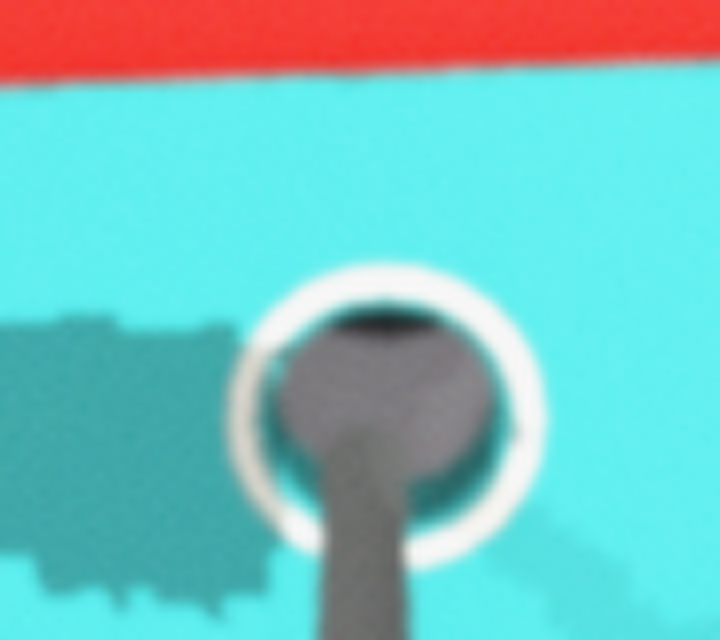

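View pics/s8c.png

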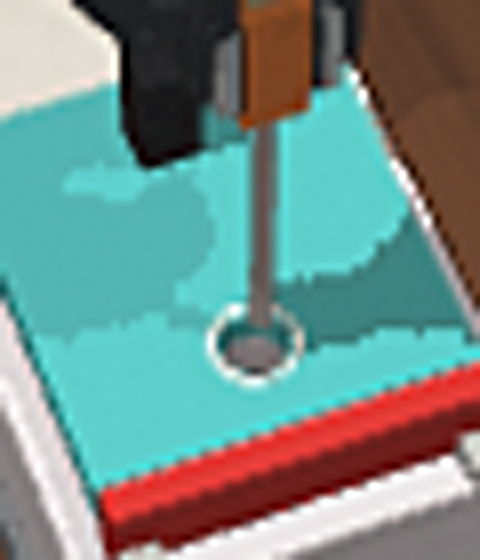

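```bash
cat > off.py <<'E'
from h import *
import sys
np.set_printoptions(precision=4,suppress=True)
# args: hole u v, tip u v (wrist), scene hole uv, scene tip uv
a=list(map(float,sys.argv[1:]))
s=arm.observe()
R=Ro.from_euler('xyz',s['ee_rot']).as_matrix()
c=cam('wrist',s)
h=atz(c,a[0:2],.104); ht=R.T@(h-s['ee_pos'])*1000
tip=toolray(a[2:4],.1457); tw=s['ee_pos']+R@tip/1000
# vertical line through tip at hole height
d=h-tw
print('pos',s['ee_pos'],'rot',s['ee_rot'])
print('wrist hole',h,'tip',tw,'hole-tip world mm',d[:2]*1000,'tool xz',(R.T@np.array([d[0],d[1],0])*1000)[[0,2]])
if len(a)>4:
    S=cam('scene'); h=atz(S,a[4:6],.104);t=atz(S,a[6:8],tw[2]);d=h-t
    print('scene hole',h,'tip',t,'world',d[:2]*1000,'tool xz',(R.T@np.array([d[0],d[1],0])*1000)[[0,2]])
E
python3 off.py 318.4 222.1 315.5 228.5 $(python3 -c "print(280+256/8,220+343/8,280+262/8,220+321/8)")
```

```text
pos [0.5798 0.0541 0.2617] rot [-1.5737 -0.0008 -1.6755]
wrist hole [0.5805 0.0535 0.104 ] tip [0.5784 0.0528 0.116 ] hole-tip world mm [2.0391 0.6994] tool xz [-0.9087  1.9548]
scene hole [0.5802 0.0543 0.104 ] tip [0.5788 0.0549 0.116 ] world [ 1.4558 -0.6565] tool xz [0.5007 1.5165]
```

```bash
python3 -m crank '[0,0,2,0.003,0,0.001,10,0,0,2,0.003,0,0.001,10,0,0,2,0.003,0,0.001,10]'; python3 - <<'E'
from h import *
cv2.imwrite('pics/w9.png',viewer.camera('wrist'))
cv2.imwrite('pics/s9.png',viewer.camera('scene'))
crop('pics/s9.png','pics/s9c.png',280,220,60,70,8)
crop('pics/w9.png','pics/w9c.png',270,170,90,80,8)
print(arm.observe()['ee_pos'])
E
```

```text
t: 12.35
ee_pos: [0.582, 0.0539, 0.2621]
ee_rot: [-1.57, 0.0, -1.675]
force: [0.4, 0.1, 0.0]
finger_gap: 0.23
[0.58186243 0.05393387 0.26189496]
```

View pics/w9c.png

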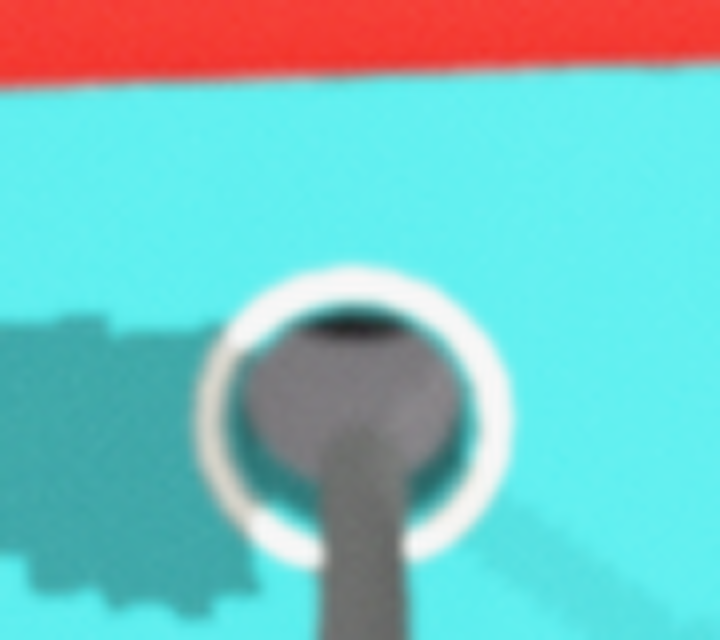

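View pics/s9c.png

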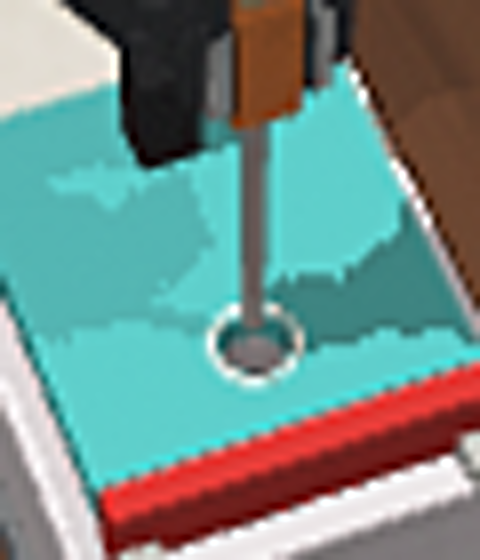

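```bash
python3 off.py 314.25 222.4 315.3 228.5 $(python3 -c "print(280+256/8,220+343/8,280+253/8,220+322/8)")
```

```text
pos [0.5819 0.0539 0.2619] rot [-1.5705  0.0004 -1.6755]
wrist hole [0.5802 0.0534 0.104 ] tip [0.5808 0.0527 0.1162] hole-tip world mm [-0.6642  0.7302] tool xz [-0.6567 -0.7369]
scene hole [0.5802 0.0543 0.104 ] tip [0.5813 0.0542 0.1162] world [-1.0446  0.0363] tool xz [ 0.0731 -1.0427]
```

```bash
python3 -m crank '[-0.3,0,-0.9,0,0,0,10,-0.3,8,-0.9,0,0,0,10,-0.3,17,-0.9,0,0,0,10,-0.3,26,-0.9,0,0,0,10,-0.3,35,-0.9,0,0,0,10]';python3 -m crank '[0,0,0,0,0,0,10]'; python3 - <<'E'
from h import *
cv2.imwrite('pics/w10.png',viewer.camera('wrist'))
cv2.imwrite('pics/s10.png',viewer.camera('scene'))
crop('pics/s10.png','pics/s10c.png',280,220,60,70,8)
crop('pics/w10.png','pics/w10c.png',260,190,100,90,8)
print(arm.observe()['ee_pos'])
E
```

```text
t: 12.95
ee_pos: [0.5808, 0.0543, 0.2257]
ee_rot: [-1.571, 0.0, -1.676]
force: [-0.2, -0.1, -1.9]
finger_gap: 0.223
t: 13.05
ee_pos: [0.5801, 0.0542, 0.2242]
ee_rot: [-1.573, -0.001, -1.676]
force: [0.2, -0.6, -1.2]
finger_gap: 0.23
[0.58062272 0.05416453 0.22533051]
```

View pics/w10c.png

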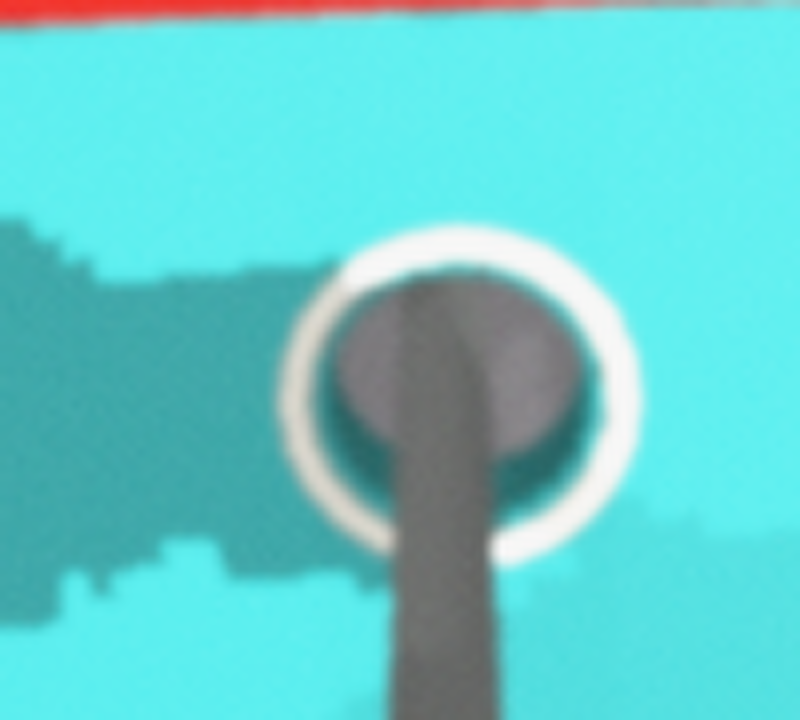

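View pics/s10c.png

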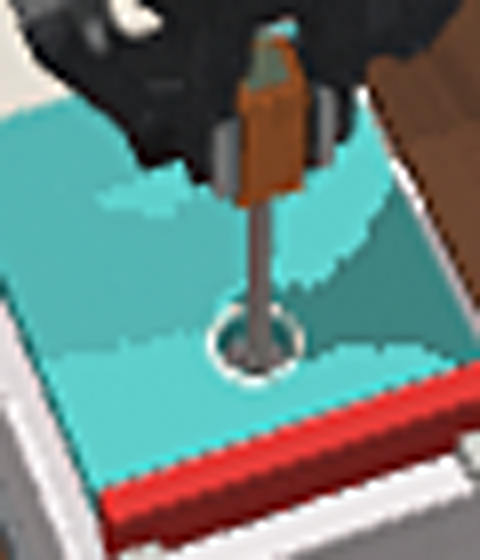

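```bash
python3 - <<'E'
from h import *
np.set_printoptions(precision=4,suppress=True)
s=arm.observe();print(s['ee_pos'],s['ee_rot'])
R=Ro.from_euler('xyz',s['ee_rot']).as_matrix()
h=atz(cam('wrist',s),[260+460/8,190+395/8],.104);print('hole tool',R.T@(h-s['ee_pos'])*1000,h)
print('stem x at 500',toolray([260+443/8,190+500/8],.11),'tip',toolray([315.4,228.3],.1457), 'hole-edge mid stem', toolray([260+441/8,190+395/8],.121))
S=cam('scene');print(atz(S,[280+256/8,220+343/8],.104))
# stem axis in scene: direction of a vertical line through hole
a=atz(S,[280+256/8,220+343/8],.104)
for dx in(-2,0,2): print([(proj(S,a+[dx/1000,0,z])-[280,220])*8 for z in(0,.04)])
E
```

```text
[0.5806 0.0542 0.2253] [-1.5718 -0.0005 -1.6757]
hole tool [  0.7817 121.3306   0.419 ] [0.5808 0.0533 0.104 ]
stem x at 500 [  5.0617 110.      -0.8621] tip [  1.2358 145.7     -0.8834] hole-edge mid stem [  0.6697 121.      -1.0222]
[0.5802 0.0543 0.104 ]
[array([262.3061, 340.4507]), array([263.7539, 266.0059])]
[array([256., 343.]), array([257.268 , 268.5961])]
[array([249.6887, 345.5514]), array([250.7765, 271.1885])]
```

```bash
python3 -m crank '[-0.1,0,1,0.001,0,0,10,-0.1,8,1,0.001,0,0,10,-0.1,17,1,0.001,0,0,10,-0.1,25,1,0.001,0,0,10,-0.1,29,1,0.001,0,0,10]'; python3 - <<'E'
from h import *
s=arm.observe();print(s['ee_pos'],s['ee_rot'])
cv2.imwrite('pics/w11.png',viewer.camera('wrist'))
s=arm.observe();print(s['ee_pos'],s['ee_rot'])
cv2.imwrite('pics/s11.png',viewer.camera('scene'))
crop('pics/s11.png','pics/s11c.png',280,220,60,70,8)
crop('pics/w11.png','pics/w11c.png',260,210,100,90,8)
s=arm.observe();print(s['ee_pos'],s['ee_rot'],s['force'],s['finger_gap'])
E
```

```text
t: 13.65
ee_pos: [0.5812, 0.0541, 0.1951]
ee_rot: [-1.572, -0.001, -1.676]
force: [-0.1, 0.5, -1.8]
finger_gap: 0.228
[0.58117446 0.05408793 0.19512516] [-1.57192418e+00 -1.09741275e-03 -1.67574075e+00]
[0.58107545 0.05410113 0.19492627] [-1.57220957e+00 -1.22704214e-03 -1.67573457e+00]
[0.58125968 0.05404096 0.19551557] [-1.57188294e+00 -1.13287190e-03 -1.67587334e+00] [ 0.73507703 -0.19790687 -0.70905335] 0.23082499113764796
```

View pics/w11c.png

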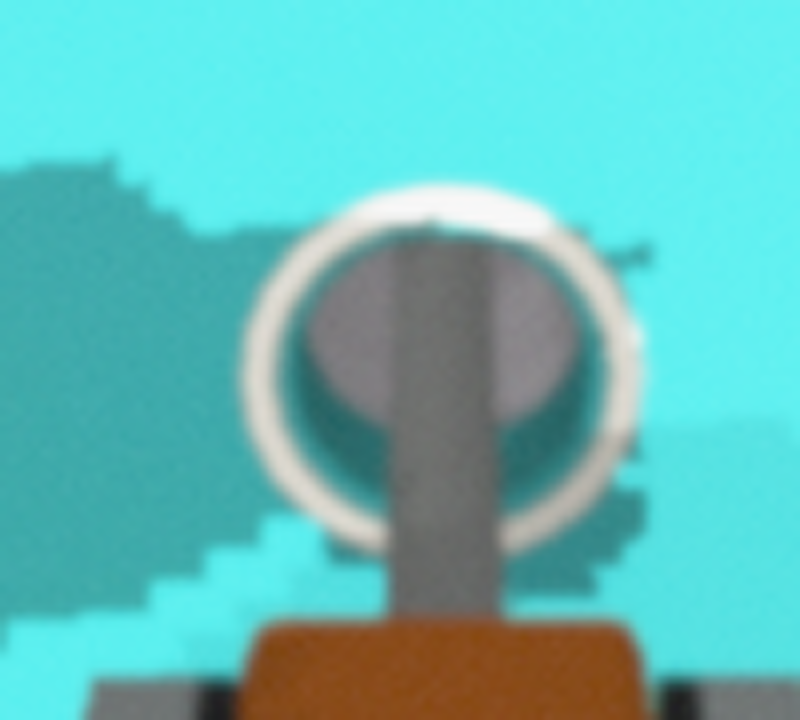

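View pics/s11c.png

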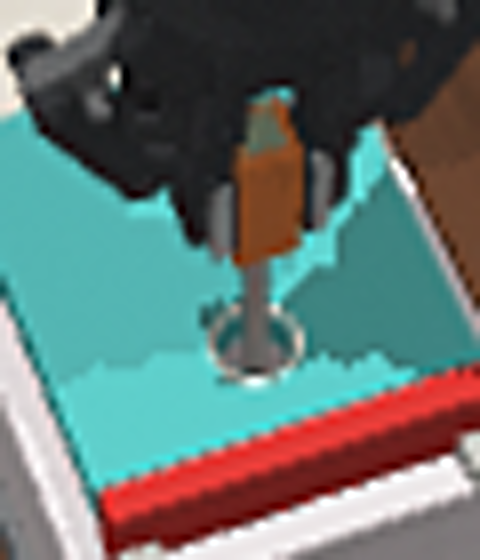

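```bash
python3 - <<'E'
from h import *
np.set_printoptions(precision=4,suppress=True)
s=arm.observe()
R=Ro.from_euler('xyz',s['ee_rot']).as_matrix()
for f,im in((.104,0),):
    h=atz(cam('wrist',s),[260+444/8,210+368/8],.104);print('hole tool',R.T@(h-s['ee_pos'])*1000,h)
# head rear-bottom edge seen at row 622 (head underside +? edge nearest): 
print('head lower edge',toolray([260+443/8,210+622/8],.0327))
cv2.imwrite('pics/top11.png',viewer.camera('top'))
crop('pics/top11.png','pics/top11c.png',265,180,150,110,5)
S=cam('scene')
for P in ([.581,.054,.104],): print(P)
E
```

```text
hole tool [ 0.1994 91.5167 -0.7686] [0.5804 0.0538 0.104 ]
head lower edge [-8.7077 32.7    -0.7588]
[0.581, 0.054, 0.104]
```

View pics/top11c.png

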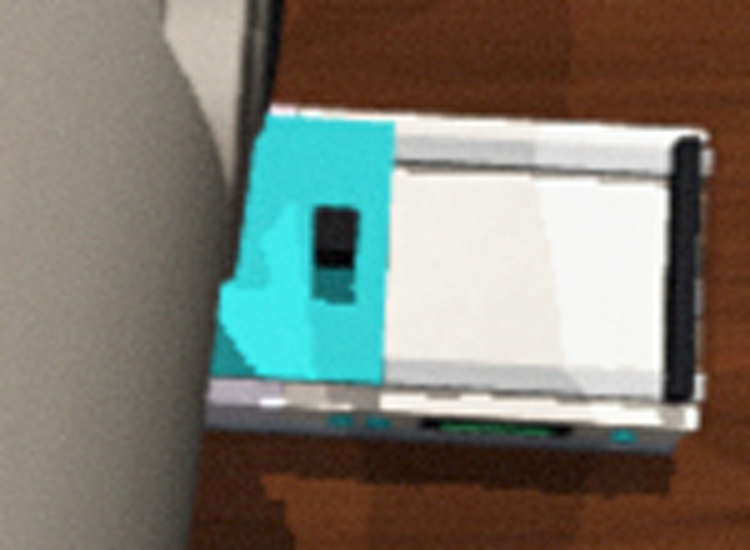

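```bash
python3 -m crank '[-0.5,0,0,0,0,0,10,-0.5,0,0,0,0,0,10,-0.5,0,0,0,0,0,10,-0.5,0,0,0,0,0,10,-0.5,0,0,0,0,0,10]'; python3 - <<'E'
from h import *
cv2.imwrite('pics/w12.png',viewer.camera('wrist'))
cv2.imwrite('pics/s12.png',viewer.camera('scene'))
crop('pics/s12.png','pics/s12c.png',280,220,60,70,8)
crop('pics/w12.png','pics/w12c.png',260,210,100,90,8)
s=arm.observe();print(s['ee_pos'],s['ee_rot'],s['force'],s['finger_gap'],abs(s['qd']).max())
E
```

```text
t: 14.3
ee_pos: [0.5816, 0.0546, 0.1961]
ee_rot: [-1.571, -0.001, -1.676]
force: [0.3, 0.6, -0.3]
finger_gap: 0.224
[0.58156222 0.05455394 0.19607243] [-1.57124017e+00 -8.49907737e-04 -1.67578494e+00] [-0.38110456  0.73965253 -0.44086125] 0.23252634465076735 0.0015270994164776493
```

View pics/w12c.png

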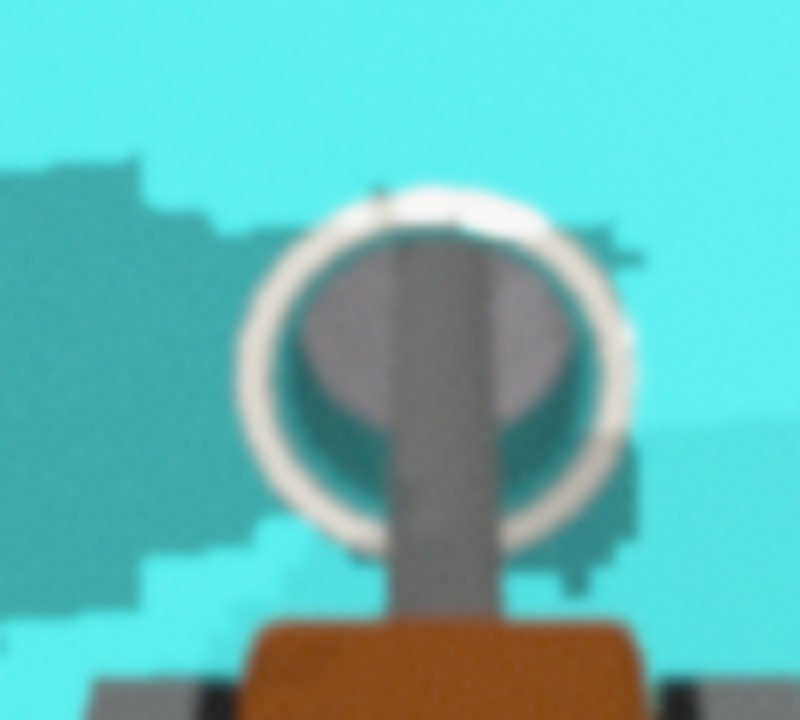

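View pics/s12.png

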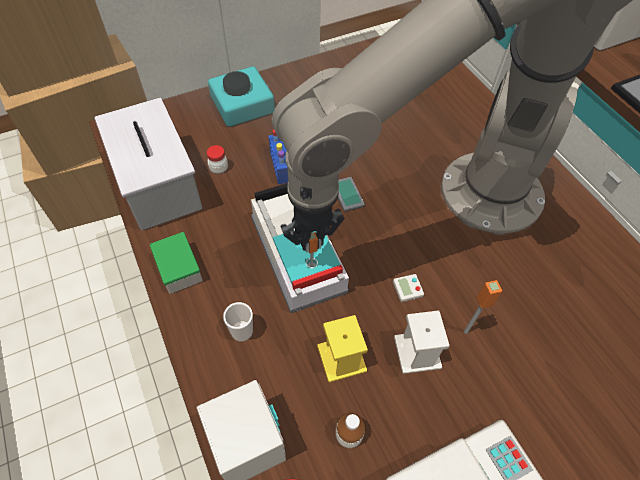

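```bash
python3 - <<'E'
from workcell import arm
print(arm.sign_off())
E
```

```text
the job is handed in; nothing more can be done
None
```

The job is done and handed in after about 14.4 s of the 61 s allowed. I gripped the black post and slid the carriage against its red stop (119 mm of travel, about 23 N at the stop). I then took the smaller probe, with the 20 mm head, from the white stand, and lowered it through the guide hole. It is still held in the gripper there.

**Last checks:**
- **Depth:** the tip is at about z = 0.050 m, which is half-way down the well. This comes from the measured tool height and the head's height when I gripped it.
- **Centring:** the wrist image shows the stem about 0.5 mm off centre across the jaws. Along the slide, the wrist and scene cameras disagreed by about 1 mm. I moved 0.5 mm as a compromise, so up to about 1 mm of error may remain in that direction, against 6.5 mm of clearance. The top camera's view of the hole was blocked by the arm.
- **Tilt and contact:** the tool was upright to about 0.001 rad. The force readings while lowering stayed within 2 N, with no sign of contact, and the arm was still.
- **Other objects:** the scene picture showed the reagent bottle, jar, cup, timer, calculator, yellow stand and larger look-alike probe where they started.

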